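Open the child-safe token canister

ROBOT

A 6-joint arm with a two-finger parallel gripper is mounted at the origin on a cart in front of the work surface, level with it; the furniture and walls round the work are solid. World frame = base frame: x ahead of the robot, y to its left, z up, the work surface at z = 0. Lengths are in m, angles in rad, forces in N, time in s.
With the tool pointing down it reaches from about 0.35 to 0.925 m from the base axis. Payload 6.4 kg.
Tool frame: the origin (TCP) lies midway between the tips of the shut fingers; the grasp point (between the pads) lies 19 mm behind it; z points along the fingers, y is the line along which they close (so a half turn about z gives the same grasp; the last joint's range is limited). The gripper opens to 85 mm and grips with 20 to 120 N. Pads are 22 mm wide; open, the fingers measure 114 mm over their backs; the gripper's body (76 mm by 85 mm) begins 54 mm behind the grasp point. The pads swing forward as they close: fully open they stand 13 mm farther back than shut.
Start: joints at [1.063, 0.245, 1.558, -0, 1.339, -0.174], TCP at [0.213, 0.614, 0.208] pointing down, gripper open.
Joint ranges: [-3.13, 3.13], [-1.02, 2.26], [0.13, 2.54], [-0.95, 4.09], [0.21, 2.88], [-2.74, 2.74]. Speed limits (rad/s): [2.57, 2.57, 3.14, 3.14, 3.14, 3.14].

INTERFACE

Orientations are given as a unit quaternion [w, x, y, z].
In Python, from plant import env gives the robot as it stands. Calls block until the motion is done:
- env.goto(position, orientation): joint-space move of the TCP to a pose.
- env.line_to(position, frame=None, rate=0.15, f_stop=None): straight line of the TCP; frame=None keeps the orientation; rate is the mean speed in m/s. With f_stop (N) it stops when the force on the tool has changed by that much, and returns True; else False.
- env.set_joints(angles): joint-space move.
- env.ungrasp() and env.grab(squeeze=None): open the fingers fully, or close them until they stop; squeeze is the grip in N (None keeps the last).
- env.wait(seconds).
- env.inverse_kinematics(position, orientation): joint angles nearest the present ones, or None.
- env.state(): the state.
- env.grab_frame(name): name is "scene" or "top"; returns the picture (384x512x3 uint8, red, green, blue); there is no depth.
- env.camera_params(name): a dict with "vertical_fov" (degrees; the focal length in pixels is half the picture's height over the tangent of half this angle, whatever the lens; pixels are square), "cx", "cy" (the principal point, pixels), "xyz" and "attitude" of the camera in the world. Camera axes: x right, y up, looking along -z (the intrinsics and any distortion apply to the point x, -y, -z); pixel columns grow to the right and rows downward; lengths in m; the calibration is good to about 2 mm. A picture is of the moment at which its call begins. camera_params takes no time and is no camera call.
A pose or a line that the arm cannot do raises env.Unreachable and nothing moves.
- env.finish_job(): hands the job in; it is judged then, once.
The state is a dict: "time": time; "joint_positions": joint angles; "dq": joint speeds; "tau": joint torques, N m; "tool_pos": TCP position; "eef_rot": TCP orientation; "force": force on the tool from outside, world axes, zero at the start; "wrist_torque": the same for the moment, N m; "opening": opening from 0.0 (shut) to 1.0 (fully open); "gripper_force": force on a finger pad.
Only numpy, scipy, OpenCV 4.12 (cv2) and the standard library are available. Lean on these libraries where they do the work, as an engineer would, in place of code of your own. Each camera call takes 0.05 s, during which the arm holds its last target. There are 200 camera calls.

TASK

Take the locking cap off the canister: by its grip bar, turn it gently counter-clockwise (seen from above) to its first stop, press it down there against the spring, turn it on past the stop until it stops again and is released, and lift it off. Stand the cap upright, grip bar on top, on the score pad and let go. Never force the cap against a stop or press it hard where it does not yield, and leave everything else on the table where it is.

Things in the scene. Friction and masses are not known exactly. Their poses are not given: they have to be found in the camera images.
- canister: Round aluminium canister screwed to the table: foot 108 mm across, body 84 mm across and 76 mm high, then a neck 44 mm across. It cannot move. The cap has about 1 mm of sideways play on it; turned off its axis it wedges and pushes back sideways. Origin: centre of its underside, on the cap's turning axis; z up.
- collar (a point): Centre of the top of the canister's bayonet collar (54 mm across, hidden under the cap), 112 mm above the table. How the collar is turned differs from start to start and no pose tells it. The cap leaves the collar only within about 0.07 rad of the last stop; its skirt reaches 14 mm below the collar's top, so lift it straight up by 40 mm to be clear.
- cap: Loose grey plastic cap, about 80 g, locked on the canister. Skirt with top plate 64 mm across, 29 mm high; on top a grip bar along the cap's x, 60 mm long, 14 mm thick, 29 to 51 mm above the rim. Origin: centre of the lower rim (98 mm above the table while locked); z up, the turning axis. It turns freely counter-clockwise from above, 0.10 to 0.76 rad, to the first stop.
- cap_grip (a point): Middle of the grip bar, 40 mm above the rim; axes as the cap's. Height while locked 138 mm. Short of the first stop the cap can be pressed only 1.5 mm, onto a rigid ledge; within about 0.07 rad of it, 8 mm against a spring (5 N to start it, 10.5 N at 8 mm, then rigid).
- cap_top (a point): Middle of the grip bar's top edge, 51 mm above the rim. Pressed 6 mm or more, the cap passes under the first stop and turns on for 0.62 rad to the last stop. Both stops are felt as 0.09 Nm per 0.01 rad; over 30 N in all between cap and canister (about 0.5 Nm on a stop) is too much. At the last stop it is free and, when not held down, springs up to 4 mm above its locked height.
- score_pad: White score pad lying flat, fixed to the table, 135 x 100 mm (x, y), 9 mm thick. Origin: centre of its underside; its top is 9 mm above.
- die_big: Bystander, to be left alone: green die with pale dots, 22 mm cube. Origin: centre of its underside.
- chips_red: Bystander, to be left alone: stack of red chips under a blue one, 40 mm across, 20 high. Origin: centre of its underside.
- chips_mixed: Bystander, to be left alone: low stack of mixed chips, yellow on top, 40 mm across, 10 high. Origin: centre of its underside.
- pawn_ochre: Bystander, to be left alone: ochre pawn, 18 mm across, 32 high. Origin: centre of its underside.
- car_green: Bystander, to be left alone: small green racing car, 43 x 23 x 13 mm. Origin: centre of its underside.
- sand_timer: Bystander, to be left alone: sand timer with brown wooden ends, 33 mm across, 78 high. Origin: centre of its underside.

How it is judged:
By the outcome, as a careful person would: the job done as asked, in the order asked, and still so for the second after the job is handed in, with the robot touching nothing.
It also fails if it takes over 72 s, if anything falls off the work surface, if the arm or the gripper's body presses on something with over 40 N, if the wrist force passes 120 N, or if a joint passes its speed limit or range.

## Working session

There is one attempt and no reset: what is moved stays moved. The work goes in short steps, each a Python script; the robot and the scene stay as the last script left them, time stands still between calls to the robot, and variables do not carry over. Pictures are saved under pics/ and viewed, at most 10 in all, crops included, and the job is handed in when it is done.

```bash
ls; mkdir -p pics
python3 - <<'E'
from plant import env
import cv2
for n in("scene","top"):
    print(n,env.camera_params(n)); cv2.imwrite(f"pics/{n}0.png",env.grab_frame(n)[:,:,::-1])
print(env.state())
E
```

```text
pics
scene {'vertical_fov': 49.56757810689153, 'cx': 260.6724612154825, 'cy': 192.7418507541294, 'xyz': array([-0.34178652, -0.54642537,  0.73584742]), 'attitude': array([ 0.75576799,  0.41438938, -0.25614042, -0.43759372])}
top {'vertical_fov': 48.86022227209018, 'cx': 248.83225172386128, 'cy': 198.03255025113654, 'xyz': array([ 0.38288438, -0.04206567,  1.13392263]), 'attitude': array([ 0.71432203,  0.0583197 , -0.0749397 , -0.69334471])}
{'time': 0.1, 'joint_positions': array([ 1.06288660e+00,  2.45756518e-01,  1.55892757e+00, -1.10201949e-05,
        1.33869086e+00, -1.74136564e-01]), 'dq': array([ 0.00038838, -0.00126001, -0.00136285, -0.00027188,  0.00179525,
       -0.00080332]), 'tau': array([ 9.50781323e-04, -4.30666494e+01, -3.27131188e+01, -2.05988408e-04,
        2.75684615e-03,  1.29988607e-05]), 'tool_pos': array([0.21269193, 0.61362846, 0.20686363]), 'eef_rot': array([-2.92993090e-04,  1.66111675e-01,  9.86106545e-01, -8.41621887e-04]), 'force': array([-0.4619074 ,  0.16185308,  0.221683  ]), 'wrist_torque': array([-0.00217468, -0.0229357 ,  0.07360347]), 'gripper_force': 0.0, 'opening': 1.0011989775404528}
```

View pics/scene0.png

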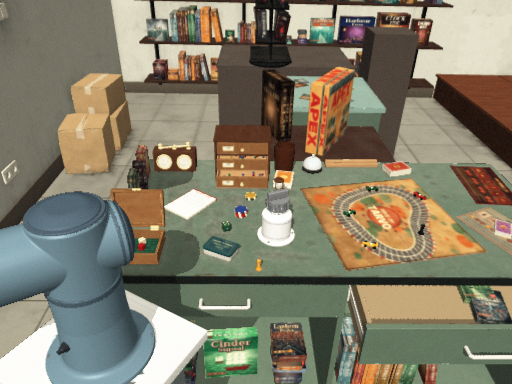

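View pics/top0.png

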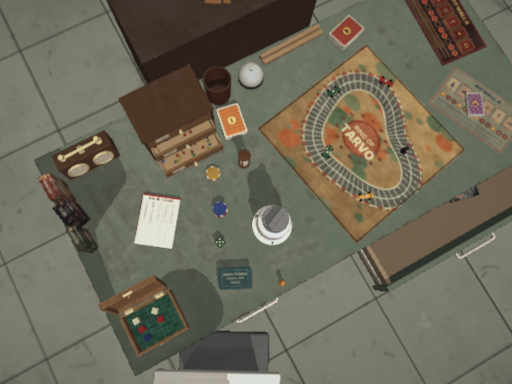

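```bash
cat > h.py <<'E'
import numpy as np, cv2
from plant import env
from scipy.spatial.transform import Rotation as R
def cam(n):
    p=env.camera_params(n); q=p["attitude"]; f=192/np.tan(np.radians(p["vertical_fov"])/2)
    return p["xyz"],R.from_quat([q[1],q[2],q[3],q[0]]).as_matrix(),f,p["cx"],p["cy"]
def ray(n,u,v):
    c,M,f,cx,cy=cam(n); return c,M@np.array([(u-cx)/f,-(v-cy)/f,-1])
def onz(n,u,v,z):
    c,d=ray(n,u,v); return (c+d*(z-c[2])/d[2])[:2]
def proj(n,P):
    c,M,f,cx,cy=cam(n); x=M.T@(np.array(P)-c); return np.array([cx-f*x[0]/x[2],cy+f*x[1]/x[2]])
E
python3 - <<'E'
from h import *
np.set_printoptions(precision=4,suppress=True)
print("base",proj("top",[0,0,0]),proj("scene",[0,0,0]),"tcp",proj("top",[.213,.614,.2]))
for n,u,v,z in [("top",272,224,0),("top",275,219,.138),("top",158,220,.009),("scene",277,236,0),("scene",278,200,.138),("scene",190,204,.009)]: print(n,z,onz(n,u,v,z))
t=cv2.imread("pics/top0.png");s=cv2.imread("pics/scene0.png")
a=cv2.resize(t[180:270,230:320],(540,540),interpolation=cv2.INTER_CUBIC)
b=cv2.resize(s[170:260,250:305],(260,540),interpolation=cv2.INTER_CUBIC)
cv2.imwrite("pics/crop1.png",np.hstack([a,b]))
E
```

```text
base [215.449  436.4053] [101.8793 348.376 ] tcp [-83.1878 353.6085]
top 0 [ 0.5305 -0.1304]
top 0.138 [ 0.5247 -0.1266]
top 0.009 [0.5307 0.1751]
scene 0 [ 0.5253 -0.1389]
scene 0.138 [ 0.5034 -0.1461]
scene 0.009 [0.52   0.1682]
```

View pics/crop1.png

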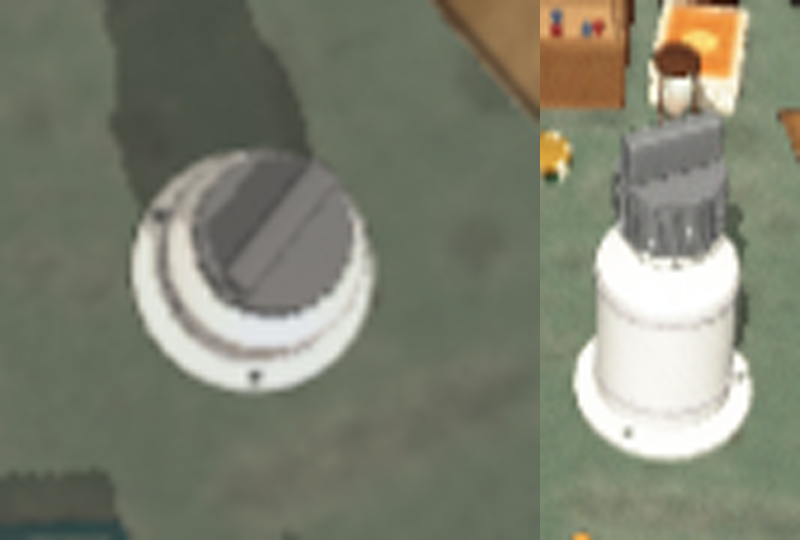

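Run:
```python
from h import *
np.set_printoptions(precision=4,suppress=True)
t=cv2.imread("pics/top0.png");s=cv2.imread("pics/scene0.png")
def big(m,c,r):
    k=np.zeros_like(m);cv2.circle(k,c,r,255,-1);m=m&k
    n,l,st,ce=cv2.connectedComponentsWithStats(m)
    i=1+np.argmax(st[1:,4]);return (l==i).astype(np.uint8)*255
# canister white+cap hull in top: foot ellipse
hsv=cv2.cvtColor(t,cv2.COLOR_BGR2HSV)
sat=lambda im:im.max(2).astype(int)-im.min(2)
g=lambda im:cv2.cvtColor(im,cv2.COLOR_BGR2GRAY).astype(int)
w=big(((g(t)>165)&(sat(t)<45)).astype(np.uint8)*255,(272,224),30)
hull=cv2.convexHull(np.vstack(cv2.findContours(w,0,1)[0])); h=hull[:,0]
# circle-fit foot: hull points below row 222 (foot arc) 
P=np.array([onz("top",u,v,.004) for u,v in h[(h[:,1]>212)]])
A=np.c_[2*P,np.ones(len(P))];x=np.linalg.lstsq(A,(P**2).sum(1),rcond=None)[0]
print("foot top c",x[:2],"r",np.sqrt(x[2]+x[:2]@x[:2]),len(P))
cg=big(((g(t)<150)&(sat(t)<14)).astype(np.uint8)*255,(275,219),16)
c=cv2.findContours(cg,0,1)[0];c=max(c,key=cv2.contourArea);e=cv2.minEnclosingCircle(c);print("cap circ",e,cv2.fitEllipse(c),"->",onz("top",*e[0],.127),onz("top",*cv2.fitEllipse(c)[0],.127))
# scene foot: bottom arc
w=big(((g(s)>165)&(sat(s)<45)).astype(np.uint8)*255,(277,225),35)
h=cv2.convexHull(np.vstack(cv2.findContours(w,0,1)[0]))[:,0]
h=h[h[:,1]>231];P=np.array([onz("scene",u,v,.004) for u,v in h])
A=np.c_[2*P,np.ones(len(P))];x=np.linalg.lstsq(A,(P**2).sum(1),rcond=None)[0]
print("foot scene c",x[:2],"r",np.sqrt(x[2]+x[:2]@x[:2]),len(P))
# pad
for n,im,ctr,r in(("top",t,(158,220),45),("scene",s,(190,204),32)):
    w=big(((g(im)>170)&(sat(im)<40)).astype(np.uint8)*255,ctr,r); w=cv2.morphologyEx(w,cv2.MORPH_CLOSE,np.ones((9,9)))
    c=max(cv2.findContours(w,0,1)[0],key=cv2.contourArea)
    b=cv2.boxPoints(cv2.minAreaRect(c)) if n=="top" else cv2.approxPolyDP(c,6,True)[:,0]
    Q=np.array([onz(n,*p,.009) for p in b]);print("pad",n,b.tolist(),Q.tolist(),Q.mean(0),np.linalg.norm(np.diff(Q,axis=0),axis=1))
# rectified bird's-eye of cap at z=.149 : 0.25mm/px, from top image
import itertools
c0=np.array([.5247,-.1266]);N=200
q=np.array([[-.04,-.04],[.04,-.04],[.04,.04],[-.04,.04]])
src=np.float32([proj("top",[*(c0+d),.149]) for d in q]);dst=np.float32([[ (0.04-d[1])/.08*560,(0.04-d[0])/.08*560] for d in q])
H=cv2.getPerspectiveTransform(src,dst);im=cv2.warpPerspective(t,H,(560,560),flags=cv2.INTER_CUBIC)
cv2.imwrite("pics/rect.png",cv2.convertScaleAbs(im,alpha=1.8,beta=-80))
```

```text
foot top c [ 0.5275 -0.1291] r 0.052975606316770535 19
cap circ ((275.2349853515625, 217.63604736328125), 14.855480194091797) ((275.12994384765625, 217.62913513183594), (26.344457626342773, 28.559337615966797), 15.178163528442383) -> [ 0.5296 -0.1281] [ 0.5296 -0.1278]
foot scene c [ 0.5251 -0.1342] r 0.05363118695081001 11
pad top [[133.66693115234375, 242.9429168701172], [142.08404541015625, 193.84300231933594], [179.6375732421875, 200.28074645996094], [171.220458984375, 249.3806610107422]] [[0.4678068964826434, 0.2347646563595384], [0.6003694519710183, 0.22253023513836492], [0.5859798238209477, 0.12067306058729571], [0.4538036450243086, 0.13514828920316674]] [0.527  0.1783] [0.1331 0.1029 0.133 ]
pad scene [[214, 198], [192, 189], [164, 207], [187, 219]] [[0.5884413241552198, 0.1236981961629422], [0.5966881921794722, 0.21832323944157184], [0.46458059205498187, 0.2267789498639996], [0.4498568858319428, 0.1259993806466947]] [0.5249 0.1737] [0.095  0.1324 0.1018]
```

View pics/rect.png

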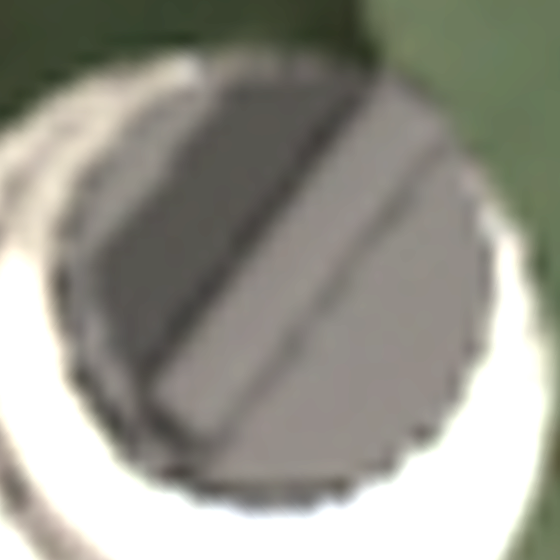

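```bash
cat >> h.py <<'E'
np.set_printoptions(precision=4,suppress=True)
def Q(y): return np.array([0,np.cos(y/2),np.sin(y/2),0])
def rd(w=0.0,k=1):
    L=[]
    for i in range(k):
        if w: env.wait(w)
        s=env.state(); L.append(np.r_[s["force"],s["wrist_torque"]])
    return np.mean(L,0)
E
python3 - <<'E'
from h import *
C=[.5268,-.1300]
for b in(0,np.pi,-np.pi):
    for d in np.linspace(0,1.4,4):
        q=env.inverse_kinematics([*C,.13],Q(-.647+b+d)); print(b,d,q)
    print("pad",env.inverse_kinematics([.526,.176,.10],Q(-.647+b+1.0)))
y=-.647; q=env.inverse_kinematics([*C,.21],Q(y));
E
```

```text
0 0.0 [-0.451   0.0804  1.8941 -0.      1.167   1.7668]
0 0.4666666666666666 [-0.451   0.0804  1.8941 -0.      1.167   1.3002]
0 0.9333333333333332 [-0.451   0.0804  1.8941 -0.      1.167   0.8335]
0 1.4 [-0.451   0.0804  1.8941 -0.      1.167   0.3668]
pad [ 0.1185  0.149   1.8802 -0.      1.1124  1.3363]
3.141592653589793 0.0 [-0.451   0.0804  1.8941 -0.      1.167  -1.3748]
3.141592653589793 0.4666666666666666 [-0.451   0.0804  1.8941 -0.      1.167  -1.8414]
3.141592653589793 0.9333333333333332 [-0.451   0.0804  1.8941 -0.      1.167  -2.3081]
3.141592653589793 1.4 None
pad [ 0.1185  0.149   1.8802 -0.      1.1124 -1.8053]
-3.141592653589793 0.0 [-0.451   0.0804  1.8941 -0.      1.167  -1.3748]
-3.141592653589793 0.4666666666666666 [-0.451   0.0804  1.8941 -0.      1.167  -1.8414]
-3.141592653589793 0.9333333333333332 [-0.451   0.0804  1.8941 -0.      1.167  -2.3081]
-3.141592653589793 1.4 None
pad [ 0.1185  0.149   1.8802 -0.      1.1124 -1.8053]
```

Run:
```python
from h import *
C=[.5268,-.1300];y=-.647
env.line_to([.213,.614,.30],rate=.3)
env.goto([*C,.24],Q(y)); print(env.state()["time"])
env.wait(.2)
cv2.imwrite("pics/hover.png",np.hstack([cv2.resize(env.grab_frame("top")[150:270,220:340,::-1],(400,400)),cv2.resize(env.grab_frame("scene")[120:260,210:350,::-1],(400,400))]))
print("hit",env.line_to([*C,.13],rate=.08,f_stop=4)); print(env.state()["time"],rd(.05,4),env.state()["tool_pos"])
```

```text
3.4083
hit False
5.2333 [ 0.207   0.204   0.4988 -0.0038 -0.007   0.0058] [ 0.527  -0.1301  0.1304]
```

View pics/hover.png

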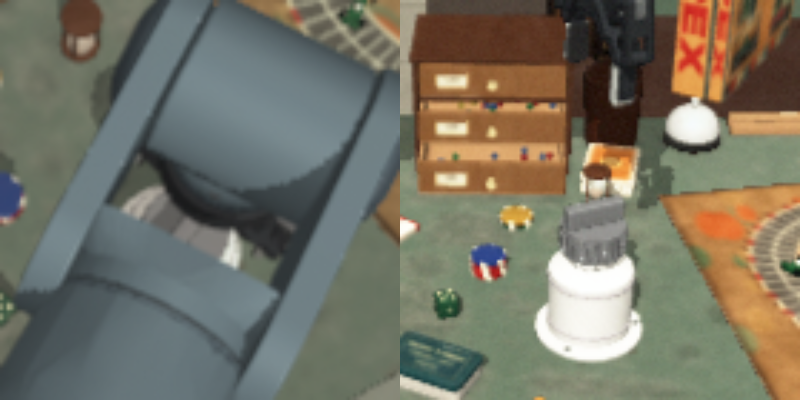

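The top view is blocked by the arm, while the scene crop shows the open gripper above the cap, with nothing between them. Next I grip gently and read the forces.

Run:
```python
from h import *
f0=rd(.03,4)
env.grab(20); s=env.state(); print(s["time"],s["opening"],s["gripper_force"],s["tool_pos"],rd(.04,5)-f0)
cv2.imwrite("pics/grip.png",cv2.resize(env.grab_frame("scene")[160:250,230:330,::-1],(600,540),interpolation=cv2.INTER_CUBIC))
np.save("f0.npy",f0)
```

```text
6.3333 0.003049283569402652 0.0 [ 0.5268 -0.13    0.13  ] [ 0.7498 -0.3603 -0.4425  0.0031 -0.0071 -0.0118]
```

View pics/grip.png

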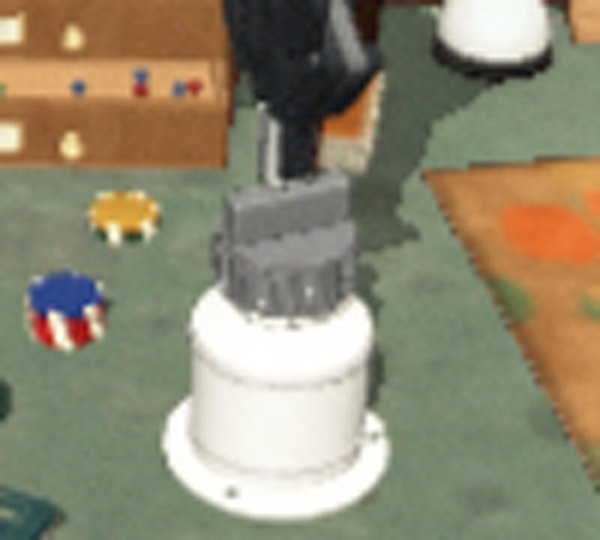

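Run:
```python
from h import *
for P in([.527,-.13,.13],[.527,-.13,.149],[.527,-.13,.19],[.527,-.13,.0]): print(P,(proj("scene",P)-[230,160])*6,proj("scene",P),proj("top",P))
im=env.grab_frame("scene")
# chips and known: scene vs top centres on table
for nm,top,sc in (("chips_red",(220,210),(241,212)),("yellow",(213,173),(251,196)),("die",(220,241),(227,226)),("pawn",(282,283),(259,268)),("book corner",(219,267),(211,237)),("car yellow",(365,197),(370,244)),("board left corner",(260,128),(301,190)),("board bottom corner",(359,240),(349,269))):
    print(nm,onz("top",*top,.005),onz("scene",*sc,.005))
```

```text
[0.527, -0.13, 0.13] [279.2127 220.9065] [276.5354 196.8177] [276.1217 218.5552]
[0.527, -0.13, 0.149] [281.0857 185.3541] [276.8476 190.8923] [276.844 217.43 ]
[0.527, -0.13, 0.19] [285.2427 106.4486] [277.5404 177.7414] [278.4988 214.8523]
[0.527, -0.13, 0.0] [267.2294 448.3649] [274.5382 234.7275] [271.8124 225.2678]
chips_red [0.5635 0.0112] [0.5701 0.01  ]
yellow [0.6657 0.0345] [0.6669 0.0304]
die [0.48   0.0079] [0.4863 0.0073]
pawn [ 0.3748 -0.159 ] [ 0.3753 -0.1632]
book corner [0.4116 0.0077] [0.4188 0.0175]
car yellow [ 0.6121 -0.3841] [ 0.6216 -0.3838]
board left corner [ 0.8003 -0.0917] [ 0.7882 -0.0954]
board bottom corner [ 0.4937 -0.3649] [ 0.4912 -0.3665]
```

Run:
```python
from h import *
a=cv2.imread("pics/scene0.png");b=env.grab_frame("scene")[:,:,::-1]
f=lambda im:cv2.resize(cv2.convertScaleAbs(im[165:220,255:305],alpha=1.6),(400,440),interpolation=cv2.INTER_NEAREST)
cv2.imwrite("pics/cmp.png",np.hstack([f(a),f(b)]))
```

```text
(no output)
```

View pics/cmp.png

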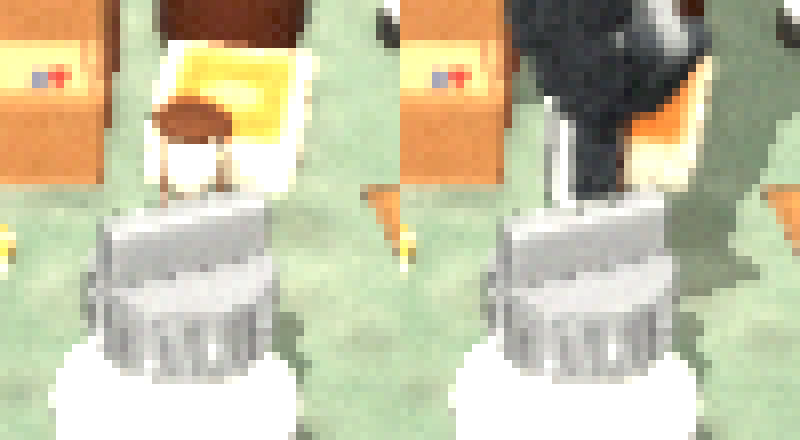

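Run:
```python
from h import *
d=np.array([.603,.798])
for z in(.24,.253,.265,.275): print(z,[proj("scene",[*(np.array([.527,-.13])+k*d),z]).round(1) for k in(-.049,.049)])
print(env.state()["tool_pos"],env.state()["eef_rot"])
s0=np.array([.527,-.13,.13])
for z in (.13,.15,.17): 
  print(z,onz("scene",277.3,190.5,z))
```

```text
0.24 [array([287. , 169.4]), array([270.4, 153.1])]
0.253 [array([287.3, 164.8]), array([270.6, 148.8])]
0.265 [array([287.6, 160.5]), array([270.8, 144.7])]
0.275 [array([287.8, 156.9]), array([270.9, 141.2])]
[ 0.5268 -0.13    0.13  ] [-0.      0.9481 -0.3179 -0.    ]
0.13 [ 0.5577 -0.1166]
0.15 [ 0.528  -0.1308]
0.17 [ 0.4983 -0.145 ]
```

The fingers shut above the bar: their tips appear about 20 mm higher than the stated TCP, both here and in the hover picture. A light touch on the bar's top will measure that offset.

Run:
```python
from h import *
f0=rd(.03,3)
C=[.5268,-.1300]
print(env.line_to([*C,.122],rate=.015,f_stop=1.5),env.state()["tool_pos"],rd(.02,3)-f0)
z=env.state()["tool_pos"][2]
env.line_to([*C,z+.006],rate=.05);print(rd(.02,3)-f0,env.state()["time"])
```

```text
True [ 0.5269 -0.1301  0.1252] [ 0.4332  0.6555  4.0682  0.0167 -0.0306 -0.0003]
[ 0.3093  0.471  -0.2537  0.0532  0.0016  0.0146] 7.5667
```

Run:
```python
from h import *
C=[.5268,-.1300]
env.line_to([*C,.15],rate=.1); env.ungrasp()
f0=rd(.03,3)
print(env.line_to([*C,.107],rate=.05,f_stop=3),env.state()["tool_pos"],rd(.02,3)-f0)
f0=rd(.03,4);np.save("f0.npy",f0)
env.grab(20); s=env.state(); print(s["time"],s["opening"],s["gripper_force"],s["tool_pos"],rd(.03,5)-f0)
```

```text
False [ 0.5271 -0.1301  0.1074] [ 0.521   0.0109  0.8505  0.0035 -0.0101  0.0311]
10.625 0.15656815998306323 24.21790301799774 [ 0.5268 -0.13    0.1071] [-1.5212 -0.7562  1.2222  0.006   0.1642  0.0007]
```

```bash
cat >> h.py <<'E'
import json
def turn(S,f0,ymax,thr=.1,step=.012,fmax=12):
    while S["y"]<ymax:
        S["y"]+=step
        env.line_to([S["x"],S["Y"],S["z"]],frame=Q(S["y"]),rate=.1)
        r=rd(.02,2)-f0
        print(round(env.state()["time"],2),round(S["y"],3),r.round(2))
        F=r[:2]
        if np.linalg.norm(F)>1.5:
            d=F*1.5e-4; d*=min(1,4e-4/np.linalg.norm(d)); S["x"]+=d[0]; S["Y"]+=d[1]
        if r[5]<-thr: print("stop"); return True
        if np.linalg.norm(r[:3])>fmax: print("force"); return False
    return False
def save(S): json.dump(S,open("S.json","w"))
def load(): return json.load(open("S.json"))
E
python3 - <<'E'
from h import *
f0=np.load("f0.npy"); env.grab(60); print(rd(.03,4)-f0)
S=dict(x=.5268,Y=-.1300,z=.107,y=-.647)
turn(S,f0,-.647+.06); save(S); print(S)
E
```

```text
[-2.9929 -0.3679  3.1748  0.056   0.3635 -0.0191]
11.43 -0.635 [-1.32  0.15  2.79  0.04  0.21 -0.  ]
11.71 -0.623 [-1.68 -0.85  3.4   0.01  0.09  0.05]
11.99 -0.611 [ 1.33 -0.04  2.96  0.08 -0.25 -0.01]
12.28 -0.599 [ 0.69 -0.01  3.23  0.1  -0.3  -0.01]
12.56 -0.587 [ 1.28 -0.26  3.68  0.07 -0.19  0.02]
{'x': np.float64(0.5265476015403442), 'Y': np.float64(-0.13012771763224423), 'z': 0.107, 'y': -0.587}
```

Run:
```python
from h import *
f0=np.load("f0.npy"); S=load()
turn(S,f0,-.647+.85,step=.02); save(S); print(S)
```

```text
12.84 -0.567 [ 0.27 -1.22  4.02  0.06 -0.14 -0.01]
13.12 -0.547 [-0.06 -1.12  4.12 -0.03 -0.05  0.  ]
13.41 -0.527 [-0.52 -2.01  3.89 -0.04  0.01  0.03]
13.69 -0.507 [-0.28 -0.57  4.11  0.18  0.02 -0.01]
13.97 -0.487 [-0.22  0.05  4.18  0.11  0.07 -0.02]
14.26 -0.467 [-1.47 -1.06  4.54 -0.08  0.12 -0.06]
14.54 -0.447 [-0.52 -0.48  3.64 -0.1   0.01 -0.16]
stop
{'x': np.float64(0.5262490903861045), 'Y': np.float64(-0.13058794094072163), 'z': 0.107, 'y': -0.44699999999999984}
```

Run:
```python
from h import *
f0=np.load("f0.npy"); S=load(); S["y"]-=.008
z0=S["z"]
for k in range(9):
    env.line_to([S["x"],S["Y"],S["z"]],frame=Q(S["y"]),rate=.1)
    r=rd(.02,2)-f0; print(round(env.state()["time"],2),round(1e3*(z0-S["z"]),2),env.state()["tool_pos"],r.round(2))
    F=r[:2]
    if np.linalg.norm(F)>1.5: S["x"]+=F[0]*1e-4;S["Y"]+=F[1]*1e-4
    if r[2]>9.6 or z0-S["z"]>.0068: break
    S["z"]-=.001
save(S)
```

```text
14.82 0.0 [ 0.5263 -0.1306  0.107 ] [ 1.02 -0.97  3.22 -0.07 -0.   -0.13]
15.11 1.0 [ 0.5263 -0.1306  0.1063] [-1.96 -1.06  5.03 -0.04  0.16 -0.15]
15.39 2.0 [ 0.5263 -0.1306  0.1056] [-1.71 -0.64  5.43  0.07  0.15 -0.14]
15.68 3.0 [ 0.5263 -0.1306  0.1047] [-1.39  0.21  6.55  0.14  0.09 -0.14]
15.96 4.0 [ 0.5263 -0.1306  0.1037] [-1.62  0.1   6.65  0.15  0.11 -0.09]
16.24 5.0 [ 0.5263 -0.1307  0.1028] [-0.82  0.88  7.1   0.2   0.06 -0.14]
16.52 6.0 [ 0.5263 -0.1306  0.1018] [-0.63  0.25  5.94  0.21  0.12 -0.04]
16.81 7.0 [ 0.5263 -0.1307  0.101 ] [-1.6   0.2   7.96  0.24  0.12 -0.06]
```

Run:
```python
from h import *
f0=np.load("f0.npy"); S=load()
for k in range(5):
    S["z"]-=.0005
    env.line_to([S["x"],S["Y"],S["z"]],frame=Q(S["y"]),rate=.1)
    r=rd(.02,4)-f0; print(round(env.state()["time"],2),S["z"],env.state()["tool_pos"],r.round(2))
    if r[2]>9.6: break
save(S)
```

```text
17.12 0.09949999999999999 [ 0.5263 -0.1307  0.1007] [-1.03  0.54  9.14  0.25  0.09 -0.05]
17.44 0.09899999999999999 [ 0.5263 -0.1307  0.1002] [-1.71  0.87  8.76  0.29  0.17 -0.05]
17.76 0.09849999999999999 [ 0.5263 -0.1307  0.0998] [-1.45  1.45  8.6   0.31  0.19 -0.05]
18.07 0.09799999999999999 [ 0.5263 -0.1307  0.0993] [-1.81  0.62  9.48  0.29  0.24 -0.05]
18.39 0.09749999999999999 [ 0.5263 -0.1307  0.0991] [-2.75  1.32 11.5   0.35  0.39 -0.02]
```

Run:
```python
from h import *
f0=np.load("f0.npy"); S=load(); S["z"]=.0980
turn(S,f0,S["y"]+.75,step=.02,thr=.12,fmax=16); save(S); print(S,env.state()["tool_pos"])
```

```text
18.68 -0.435 [-1.96  1.19  9.18  0.24  0.23  0.01]
18.96 -0.415 [-0.8   0.53  8.71  0.17  0.15 -0.02]
19.24 -0.395 [-0.83  0.05  9.02  0.12  0.14  0.04]
19.52 -0.375 [-0.44  0.2   8.93  0.13  0.09 -0.02]
19.81 -0.355 [-0.81 -0.86  9.35  0.05  0.1   0.02]
20.09 -0.335 [-0.58 -0.3   9.46  0.07  0.12  0.02]
20.38 -0.315 [-0.45 -0.66  9.12  0.05  0.09 -0.01]
20.66 -0.295 [-1.5  -1.57  9.58  0.02  0.07 -0.02]
20.94 -0.275 [ 0.33  0.22  8.69  0.16 -0.01  0.02]
21.23 -0.255 [-0.47 -1.11  8.9   0.09  0.03  0.01]
21.51 -0.235 [ 0.27 -0.34  8.87  0.06  0.04 -0.  ]
21.79 -0.215 [-0.95 -0.24  8.76  0.1   0.05 -0.  ]
22.07 -0.195 [-0.05 -1.05  8.88  0.07  0.07 -0.  ]
22.36 -0.175 [-0.27 -0.76  9.04  0.07  0.01  0.01]
22.64 -0.155 [-0.7  -0.84  9.04  0.02  0.05  0.05]
22.93 -0.135 [-0.24 -1.3   9.09  0.01  0.06 -0.02]
23.21 -0.115 [-0.68 -0.92  9.04  0.04  0.04 -0.  ]
23.49 -0.095 [-0.5  -0.82  8.97 -0.01  0.08  0.02]
23.77 -0.075 [-0.61 -0.7   9.13  0.02  0.05  0.02]
24.06 -0.055 [-0.01 -0.62  8.47  0.02  0.08  0.01]
24.34 -0.035 [-0.11 -0.35  9.15 -0.01  0.09  0.07]
24.62 -0.015 [ 0.2  -0.52  9.43  0.01  0.05  0.02]
24.91 0.005 [-0.22 -1.2   9.05  0.02  0.04  0.05]
25.19 0.025 [-0.45 -1.14  8.52  0.01  0.1  -0.01]
25.48 0.045 [-1.16 -0.86  8.8  -0.05  0.12 -0.04]
25.76 0.065 [-0.54 -1.57  9.37 -0.03  0.08 -0.01]
26.04 0.085 [-0.45 -0.49  8.57  0.08  0.04  0.01]
26.32 0.105 [-0.85 -0.49  8.89  0.03  0.04  0.02]
26.61 0.125 [-0.5  -1.4   8.93 -0.01  0.07 -0.01]
26.89 0.145 [-0.52 -1.73  8.67 -0.08  0.08 -0.08]
27.18 0.165 [ 0.01 -1.72  8.81 -0.09 -0.07 -0.12]
stop
{'x': np.float64(0.5248840752061045), 'Y': np.float64(-0.13153878519549603), 'z': 0.098, 'y': 0.16500000000000029} [ 0.5264 -0.132   0.0997]
```

Run:
```python
from h import *
f0=np.load("f0.npy"); S=load(); x,Y,q=S["x"],S["Y"],Q(S["y"])
for dz in(.004,.008,.012,.016,.022,.03,.045,.06):
    st=env.line_to([x,Y,.098+dz],frame=q,rate=.05,f_stop=7 if dz>.012 else None)
    r=rd(.02,2)-f0; print(round(env.state()["time"],2),dz,st,env.state()["tool_pos"],r.round(2))
    if r[2]<-5 or np.linalg.norm(r[:2])>8: print("caught");break
```

```text
27.46 0.004 False [ 0.5262 -0.1321  0.1036] [ 0.48 -0.92  8.07 -0.03 -0.13 -0.14]
27.74 0.008 False [ 0.5257 -0.1322  0.1072] [ 0.6  -2.02  6.05 -0.32 -0.17 -0.15]
28.02 0.012 False [ 0.5251 -0.1322  0.1104] [-0.39 -4.62  4.17 -0.77 -0.2  -0.21]
28.31 0.016 False [ 0.5248 -0.1319  0.1136] [ 2.24 -4.56  0.51 -0.93 -0.44 -0.13]
28.61 0.022 False [ 0.5248 -0.1316  0.1195] [ 2.61 -4.33 -0.16 -0.74 -0.54  0.01]
28.95 0.03 False [ 0.524  -0.1307  0.1273] [-0.98 -0.11 -1.02  0.    0.03 -0.02]
29.43 0.045 False [ 0.525  -0.1316  0.1433] [-0.46 -1.28 -1.03  0.02  0.01 -0.  ]
29.92 0.06 False [ 0.525  -0.1316  0.1582] [-0.82 -0.33 -1.28  0.01  0.03 -0.02]
```

Run:
```python
from h import *
S=load(); q=Q(S["y"]); P=[.526,.176]
env.line_to([S["x"],S["Y"],.165],frame=q,rate=.15)
env.line_to([*P,.165],frame=q,rate=.15)
env.line_to([*P,.045],rate=.12); env.wait(.2)
cv2.imwrite("pics/place.png",cv2.resize(env.grab_frame("scene")[150:240,140:260,::-1],(800,600),interpolation=cv2.INTER_CUBIC))
print(env.state()["time"],env.state()["tool_pos"],env.state()["opening"])
```

```text
33.7667 [0.5264 0.1761 0.0456] 0.14600534903193482
```

View pics/place.png

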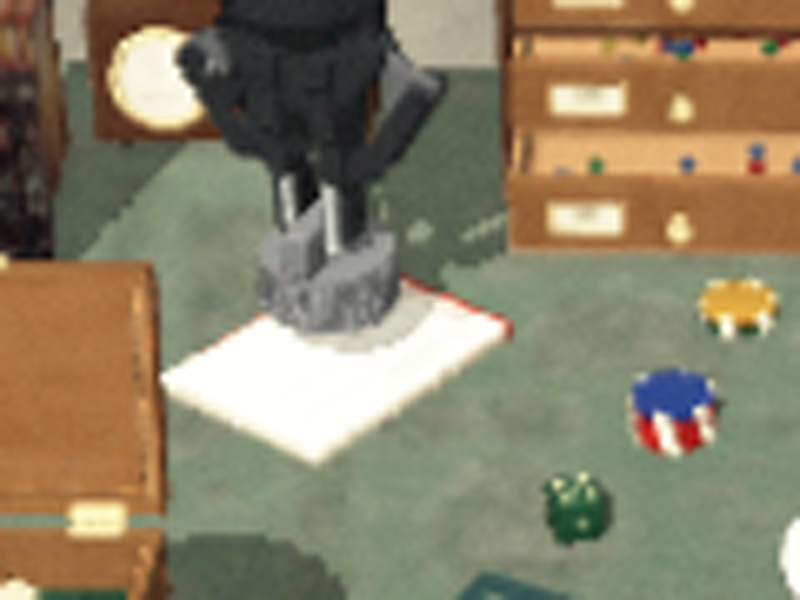

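The cap hangs level at crop (330,280), above the pad's centre at about (335,370). Next I lower it gently.

Run:
```python
from h import *
P=[.526,.176]; f0=rd(.03,4)
st=env.line_to([*P,.010],rate=.02,f_stop=2.5); env.wait(.1)
print(st,env.state()["tool_pos"],rd(.03,4)-f0)
if st:
    env.ungrasp(); env.wait(.2); p=env.state()["tool_pos"]
    print(env.line_to([*P,p[2]+.06],rate=.08,f_stop=4)); env.line_to([*P,.25],rate=.2)
    env.goto([.35,.35,.30],Q(load()["y"])); env.wait(.3)
a=env.grab_frame("scene")[150:250,150:300,::-1];b=env.grab_frame("top")[180:300,100:300,::-1]
cv2.imwrite("pics/end.png",np.vstack([cv2.resize(a,(450,300)),cv2.resize(b,(450,270))])); print(env.state()["time"])
```

```text
True [0.5259 0.1759 0.0177] [-0.539  -0.9908  6.2974  0.0513  0.1181  0.0024]
False
39.5917
```

View pics/end.png

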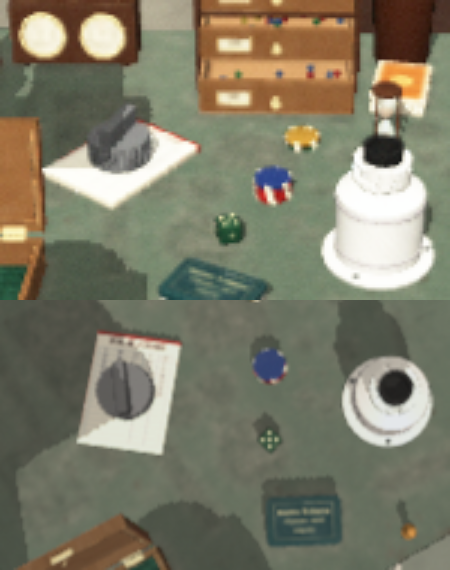

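The cap stands upright on the pad (top crop (126,388)), the canister is open, and the die, red chips and pawn are where they were.

```bash
python3 -c "
from plant import env
print(env.finish_job())"
```

```text
the job is handed in; nothing more can be done
None
```

The job is handed in: the cap was turned to its first stop, pressed, turned to the last stop and lifted off, and it stands upright and released on the score pad. It took about 40 s of the 72 s; the first grip closed on air above the bar because the fingertips sit about 23 mm behind the stated TCP, and the final pictures show no bystander moved.

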